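# Lock the emptied returns bin with its twin-pin plate

### The job

The returns bin has been emptied and left tipped forward. First swing it back fully upright (the red bar is its handle), then hang the yellow locking plate by its two holes on the two pins of the sloping blue face, so that it lies flush on the face, and let go. Leave the returned items on the ledge where they stand.

Things in the scene. Friction and masses are not known exactly. Their poses are not given: they have to be found in the camera images.
- bin (a joint): Tilt of the galvanised bin on its pivot, rad: 0 = upright against its stop, positive = tipped forward over the sloping blue face (at most 0.8; it is found tipped by 0.45 to 0.75). The pivot is stiff (about 0.6 N m of friction, some 5 to 8 N at the bar), so the bin stays wherever it is left.
- bin_hinge (a point): Midpoint of the bin's level pivot line, 150 mm above the table. Axes turn with the bin: y along the pivot, z to its open top, x to its back. The bin, 160 (x) x 240 (y) x 160 mm (z), 4 mm walls, is centred here. Tipping forward turns its top towards -x (about -y, by the joint value).
- bin_bar (a point): Middle of the bin's red round bar handle, 14 mm thick, 160 mm long along the bin's y, on two 10 mm rods at y +/-75. In the bin's axes (as bin_hinge) it lies at x -85, z +120 mm from the pivot, 40 mm above the front rim. Can be taken across its thickness (along the bin's x) from the side the open top faces.
- seat_mid (a point): Middle of the sloping blue rest face on the front of the bin frame, on its surface, 110 mm above the table. The face (110 mm up the slope x 230 mm across) leans back 35 degrees from level, facing up and to the robot. Axes: z = outward normal (direction of both pins), x = up the slope towards the bin, y = level, across, parallel to the bin's pivot. Fixed.
- pin_left (a point): Tip of one fixed steel pin, at x 0, y +70, z +28 mm in the axes of seat_mid. Pins are 10 mm across for 18 mm, then taper to 3.6 mm at the tip, 28 mm long in all, square to the sloping face.
- pin_right (a point): Tip of the other pin, at x 0, y -70, z +28 mm in the axes of seat_mid; same size.
- plate_bar (a point): Centre of the black grip bar (18 x, 80 y, 22 mm z) of the yellow locking plate (90 x, 180 y, 6 mm z; about 0.35 kg; flat on the ledge at first). Axes: z square to the plate, y along it. Bar centre 42 mm above the plate's underside, on two 12 mm legs at y +/-32; 25 mm free under the bar. Two 14 mm through holes at x 0, y +/-70 mm. Fits either way round.
- ledge: Fixed concrete ledge slab, 340 (x) x 360 (y) x 50 mm high beside the bin frame; origin at the centre of its underside on the table. The plate lies on its half nearer the robot, the returned items stand along its far half.
- cell_a_mid (a point): Bystander: a corroded red cell, upright cylinder 33 mm across and 60 mm tall, loose on the ledge; point at its centre. Leave it where it is.
- cell_b_mid (a point): Bystander: the other corroded red cell, same size, loose on the ledge; point at its centre. Leave it where it is.
- starter_mid (a point): Bystander: cracked white fluorescent starter, upright, 22 mm across and 43 mm tall, loose on the ledge; point at its centre. Leave it where it is.
- fob_mid (a point): Bystander: grey car key fob lying flat, 70 x 36 x 14 mm, loose on the ledge; point at its centre. Leave it where it is.
- torch_mid (a point): Bystander: dull blue torch head standing on its wide end, 54 mm across and 55 mm tall, loose on the ledge; point at its centre. Leave it where it is.
Mind the look-alikes: they are no part of the job. There is more than one size of the part that bears plate_bar; the job needs the largest.

How it is judged (in metres and radians):
On the way, in this order (a step that is already met when the one before it is completed fails the run):
1. the bin is swung upright (within 0.07 rad) while the plate is not yet on the pins (value of joint bin below 0.07 rad and distance between plate_bar and seat_mid above 0.1 m), for 0.2 s.
2. the plate is on both pins, flush on the face, with the bin upright (value of joint bin below 0.07 rad and x of plate_bar in the frame of seat_mid between -0.005 and 0.005 m and y of plate_bar in the frame of seat_mid between -0.005 and 0.005 m and z of plate_bar in the frame of seat_mid between 0.037 and 0.046 m and angle between the z axis of plate_bar and the z axis of seat_mid, either way round below 0.07 rad and angle between the y axis of plate_bar and the y axis of seat_mid, either way round below 0.09 rad), for 0.2 s.
At the end, for the whole second after the job is handed in: Bin upright (tilt below 0.07 rad). Plate at rest on both pins, flush: bar centre within 5 mm of the face middle along x and y and 37 to 46 mm off the face (42 when home), normal within 0.07 rad and length within 0.09 rad of the face axes, either way round. Ledge items within 30 mm (all of step 2 and linear speed of plate below 0.02 m/s); the robot touches nothing.
It fails at once if a returned item on the ledge is moved by more than 30 mm or knocked over (distance of any of cell_a_mid, cell_b_mid, starter_mid, fob_mid, torch_mid from where it was at the start of the episode above 0.03 m or angle between any of cell_a_mid, cell_b_mid, starter_mid, fob_mid, torch_mid's own z axis and vertical above 0.6 rad).
It also fails if it takes over 64 s, if anything falls off the work surface, if the arm or the gripper's body presses on something with over 40 N, if the wrist force passes 120 N, or if a joint passes its speed limit or range.

### The arm

A 6-joint arm with a two-finger parallel gripper is mounted at the origin on the work surface. World frame = base frame: x ahead of the robot, y to its left, z up, the work surface at z = 0. Lengths are in m, angles in degrees, forces in N, time in s.
With the tool pointing down it reaches from about 0.35 to 0.875 m from the base axis. Payload 4.2 kg.
Tool frame: the origin (TCP) lies where the fingers leave the gripper's body, on its centre line; the fingertips stand 70 mm ahead of it and the grasp point (between the pads) lies 51 mm ahead of it; z points along the fingers, y is the direction in which the jaws open and shut (so a half turn about z gives the same grasp; the last joint's range is limited). The gripper opens to 87 mm and grips with 3 to 60 N. Pads are 19 mm wide; open, the fingers measure 117 mm over their backs; the gripper's body (75 mm by 190 mm) begins 51 mm behind the grasp point.
Start: joints at [90.791, 22.042, 0.453, 0, -68.411, -14.817], TCP at [0.151, 0.606, 0.292] pointing down, gripper open.
Joint ranges: [-179.83, 179.83], [-69.29, 118.12], [-61.27, 80.66], [-181.25, 117.63], [-171.15, -9.14], [-177.46, 177.46]. Speed limits (degrees/s): [159.86, 159.86, 180, 180, 180, 180].

### API

Orientations are given as a 3x3 rotation matrix whose columns are the frame's x, y, z axes.
In Python, from station import sense, capture, camera_model, finish_job gives the robot as it stands.
- The arm moves only by the shell command python3 -m inch 'ROWS'. ROWS is JSON, a list of rows, each an object with "hand": the closure, from 0 (fully open) to 1 (shut); "slide": the shift along the world's x, y, z in cm, a list of three; "yaw": the turn about the world's z in rad. A call has 1 to 10 rows; each row is the pose to reach, as a shift and turn from the pose commanded when the call began; what a row does not reach only later rows make up. A row lasts 1/8 s, in which the tool goes at most 62.5 mm and 10.7 degrees, less where a joint would pass 70% of its speed; a pose out of reach is approached as far as the arm can. A call with a gripper value outside its range is refused whole. The fingers move at their own pace and stop on an object; the grip force is fixed at half the most. Time passes only in rows, so rows that repeat a pose let the fingers close. It gives the time, the measured TCP pose, the force and the opening at its end, in the units of the state.
- sense(): the state, without advancing time (a new reading comes with each control period).
- capture(name): name is "scene" or "top" or "wrist"; returns the picture (400x640x3 uint8, blue, green, red); there is no depth.
- camera_model(name): a dict with "mtx" (3x3 intrinsics, pixels), "xyz" and "orientation" of the camera in the world; the wrist camera has in their place "tool_from_camera" (4x4, takes a point from camera to tool coordinates, whose origin is the TCP and whose axes are the flange's). Camera axes: x right, y up, looking along -z (the intrinsics and any distortion apply to the point x, -y, -z); pixel columns grow to the right and rows downward; lengths in m; the calibration is good to about 2 mm. The wrist camera is an equidistant fisheye: a pixel r from the principal point sees the ray r / f radians off the axis. A picture is of the moment at which its call begins: read the wrist's pose just before it. camera_model takes no time and is no camera call.
- finish_job(): hands the job in, once; it reports no verdict.
The state is a dict: "time_s": time; "joints": joint angles; "joint_velocities": joint speeds; "effort": joint torques, N m; "tcp_pos": TCP position; "ee_rot": TCP orientation; "wrist_force": force on the tool from outside, world axes, zero at the start; "moment": the same for the moment, N m; "gripper_width": opening from 0.0 (shut) to 1.0 (fully open).
Only numpy, scipy, OpenCV 4.12 (cv2) and the standard library are available. Lean on these libraries where they do the work, as an engineer would, in place of code of your own. Each camera call takes 0.05 s, during which the arm holds its last target. There are 200 camera calls.

## Working session

There is one attempt and no reset: what is moved stays moved. The work goes in short steps, Python scripts to look and compute and a shell command to move; the robot and the scene stay as the last step left them, time stands still between calls to the robot, and variables do not carry over. Pictures are saved under pics/ and viewed, about 8 in all and at most 12, crops included, and the job is handed in when it is done.

```bash
ls; mkdir -p pics; python3 - <<'E'
from station import *
import cv2,numpy as np
np.set_printoptions(precision=4,suppress=True)
s=sense();print(s['time_s'],s['tcp_pos'],s['ee_rot'],s['gripper_width'])
for n in("scene","top"):
    im=capture(n);cv2.imwrite(f'pics/{n}0.png',im);m=camera_model(n);print(n,m)
print(camera_model("wrist"))
E
```

```text
pics
0.0 [0.1513 0.6059 0.2912] [[ 0.9701 -0.2425 -0.0005]
 [-0.2425 -0.9701 -0.0021]
 [ 0.0001  0.0022 -1.    ]] 1.001637633826967
scene {'mtx': array([[364.5004,   0.    , 318.8469],
       [  0.    , 364.5004, 202.2141],
       [  0.    ,   0.    ,   1.    ]]), 'xyz': array([1.1614, 0.5406, 0.9049]), 'orientation': array([[-0.5512, -0.5441,  0.6326],
       [ 0.8343, -0.3669,  0.4114],
       [ 0.0082,  0.7546,  0.6562]])}
top {'mtx': array([[461.929 ,   0.    , 321.8492],
       [  0.    , 461.929 , 206.4575],
       [  0.    ,   0.    ,   1.    ]]), 'xyz': array([0.3575, 0.0875, 1.68  ]), 'orientation': array([[-0.0083,  0.9955, -0.0941],
       [-1.    , -0.008 ,  0.0031],
       [ 0.0023,  0.0941,  0.9956]])}
{'mtx': array([[309.7069,   0.    , 316.9903],
       [  0.    , 309.7069, 202.7322],
       [  0.    ,   0.    ,   1.    ]]), 'tool_from_camera': array([[ 0.001 ,  0.9656,  0.26  ,  0.07  ],
       [ 1.    , -0.0009, -0.0005,  0.    ],
       [-0.0002,  0.26  , -0.9656, -0.0908],
       [ 0.    ,  0.    ,  0.    ,  1.    ]])}
```

View pics/scene0.png

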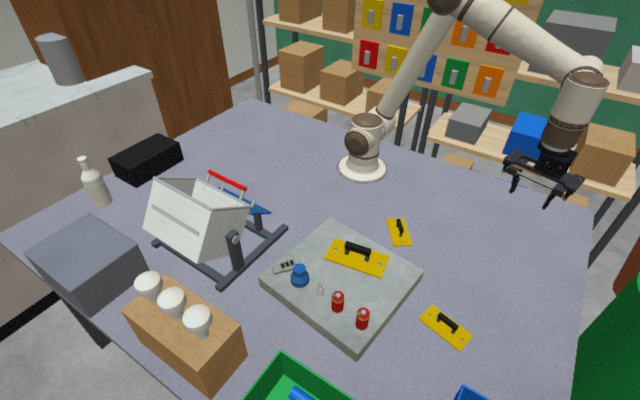

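View pics/top0.png

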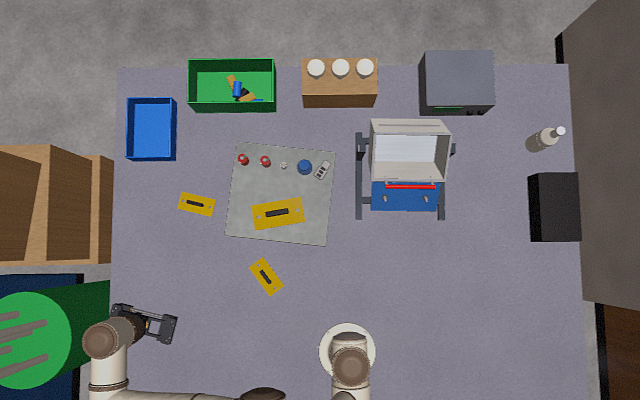

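Scene: the large plate is on the ledge. Its look-alikes lie on the table, and the bin is tipped over the blue face. Plate candidates in the top view are ledge (278,213), which is the largest, small (196,204) and small (266,276). I choose the one on the ledge and check it in a close crop.

```bash
cat > h.py <<'E'
import numpy as np,cv2
from station import *
np.set_printoptions(precision=4,suppress=True)
def ray(n,uv,s=None):
    m=camera_model(n);K=m['mtx'];uv=np.asarray(uv,float)
    x,y=(uv[0]-K[0,2])/K[0,0],(uv[1]-K[1,2])/K[1,1]
    if n!='wrist': return np.array(m['xyz']),np.array(m['orientation'])@np.array([x,-y,-1.])
    r=np.hypot(x,y);d=np.array([np.sin(r)*x/r,-np.sin(r)*y/r,-np.cos(r)])
    T=np.array(m['tool_from_camera']);R=np.array(s['ee_rot'])
    return np.array(s['tcp_pos'])+R@T[:3,3],R@T[:3,:3]@d
def atz(n,uv,z,s=None):
    o,d=ray(n,uv,s);return o+d*(z-o[2])/d[2]
def tri(*rs):
    A=0;b=0
    for o,d in rs:
        d=d/np.linalg.norm(d);P=np.eye(3)-np.outer(d,d);A=A+P;b=b+P@o
    p=np.linalg.solve(A,b);return p,[np.linalg.norm(np.cross(p-o,d/np.linalg.norm(d))) for o,d in rs]
def proj(n,p,s=None):
    m=camera_model(n);K=m['mtx']
    if n!='wrist':
        c=np.array(m['orientation']).T@(np.asarray(p)-m['xyz']);x,y=c[0]/-c[2],-c[1]/-c[2]
    else:
        T=np.array(m['tool_from_camera']);R=np.array(s['ee_rot'])
        c=T[:3,:3].T@(R.T@(np.asarray(p)-s['tcp_pos'])-T[:3,3]);q=np.hypot(c[0],c[1]);th=np.arctan2(q,-c[2]);x,y=th*c[0]/q,-th*c[1]/q
    return np.array([K[0,0]*x+K[0,2],K[1,1]*y+K[1,2]])
E
python3 - <<'E'
import cv2,numpy as np
t=cv2.imread('pics/top0.png')
a=cv2.resize(t[110:230,345:465],None,fx=5,fy=5,interpolation=cv2.INTER_CUBIC)[:, :]
b=cv2.resize(t[190:240,240:315],None,fx=5,fy=5,interpolation=cv2.INTER_CUBIC)
cv2.imwrite('pics/c1.png',a)
s=cv2.imread('pics/scene0.png')
c=cv2.resize(s[160:280,200:400],None,fx=4,fy=4,interpolation=cv2.INTER_CUBIC)
cv2.imwrite('pics/c2.png',c)
E
```

```text
(no output)
```

View pics/c1.png

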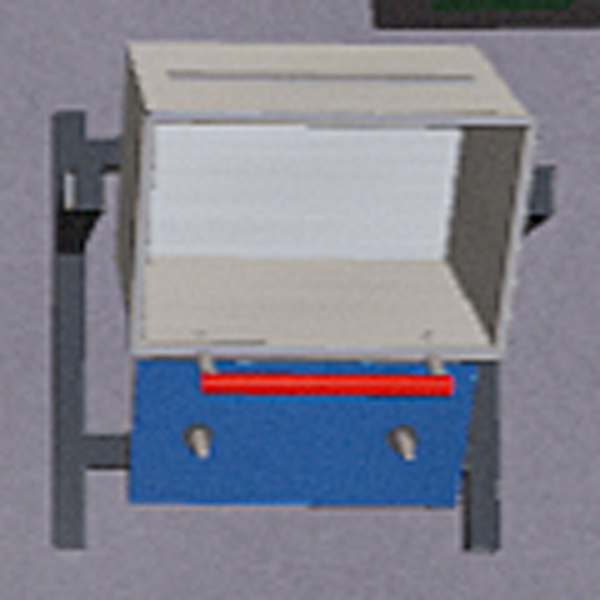

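View pics/c2.png

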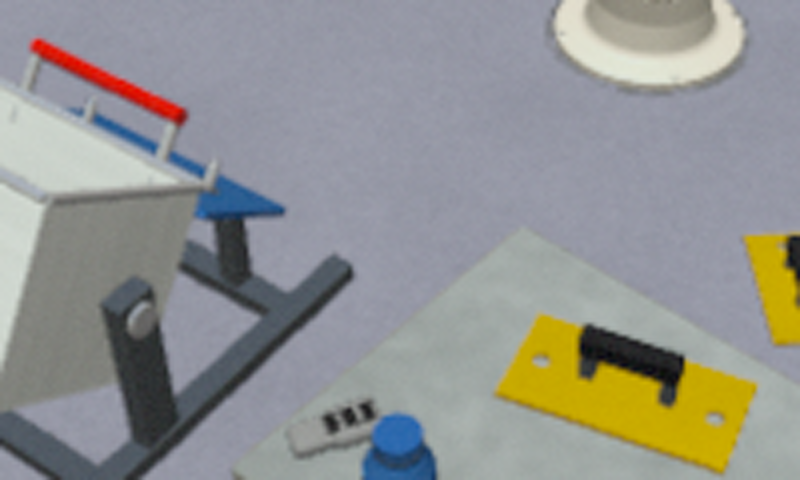

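```bash
python3 - <<'E'
from h import *
T=lambda u,v:(345+u/5-.4,110+v/5-.4)
S=lambda u,v:(200+u/4-.4,160+v/4-.4)
tz=.110+.028*np.cos(np.radians(35))
L=atz('top',T(202,454),tz);R=atz('top',T(408,456),tz);print('pins',L,R,np.linalg.norm(L-R))
print('scene pins',atz('scene',S(213,162),tz),atz('scene',S(93,99),tz))
bl=tri(ray('top',T(202,384)),ray('scene',S(184,116)));br=tri(ray('top',T(453,385)),ray('scene',S(36,46)))
print('bar',bl,br)
h=[atz('scene',S(*p),.056) for p in((541,359),(715,419))];print('holes',h,np.linalg.norm(h[0]-h[1]))
y=(L-R)/np.linalg.norm(L-R);n0=np.cross([0,0,1],y)
x=-n0 if n0[0]<0 else n0  # away from robot?
print('y',y,'hor x',np.cross(y,[0,0,1]))
E
```

```text
pins [ 0.5225 -0.1303  0.1329] [ 0.52   -0.2692  0.1329] 0.1388677301106377
scene pins [ 0.5281 -0.1267  0.1329] [ 0.5227 -0.2659  0.1329]
bar (array([ 0.5592, -0.12  ,  0.2047]), [np.float64(0.0014562047412322633), np.float64(0.0014562047412321837)]) (array([ 0.5572, -0.282 ,  0.2032]), [np.float64(0.0017455010227866068), np.float64(0.0017455010227866749)])
holes [array([0.5007, 0.1717, 0.056 ]), array([0.479 , 0.3101, 0.056 ])] 0.14009243238745445
y [0.0178 0.9998 0.    ] hor x [ 0.9998 -0.0178  0.    ]
```

Top crop: red bar ends (202,384) and (453,385), pin tips (202,454) and (408,456). Scene crop: plate holes (541,359) and (715,419), with 140 mm hole spacing, which confirms the large plate. Bar mid is about (0.558,-0.201,0.204), so the tilt is about 0.58 rad. I'll push the bar back with the open fingers, with the camera side turned towards the robot.

```bash
python3 -m inch '[{"hand":0,"slide":[2.7,-3.6,3],"yaw":-0.18},{"hand":0,"slide":[5.4,-7.1,6],"yaw":-0.36},{"hand":0,"slide":[8.1,-10.7,7],"yaw":-0.54},{"hand":0,"slide":[10.8,-14.2,7],"yaw":-0.72},{"hand":0,"slide":[13.5,-17.8,7],"yaw":-0.9},{"hand":0,"slide":[16.1,-21.4,7],"yaw":-1.08},{"hand":0,"slide":[18.8,-24.9,7],"yaw":-1.26},{"hand":0,"slide":[21.5,-28.5,7],"yaw":-1.44},{"hand":0,"slide":[24.2,-32,7],"yaw":-1.62},{"hand":0,"slide":[26.9,-35.6,7],"yaw":-1.8}]' && python3 -m inch '[{"hand":0,"slide":[0.7,-5,0],"yaw":-0.16},{"hand":0,"slide":[1.4,-10,0],"yaw":-0.32},{"hand":0,"slide":[2.1,-15,0],"yaw":-0.48},{"hand":0,"slide":[2.8,-20,0],"yaw":-0.64},{"hand":0,"slide":[3.5,-25,0],"yaw":-0.8},{"hand":0,"slide":[4.9,-30,0],"yaw":-0.96},{"hand":0,"slide":[6,-35,-1],"yaw":-1.114},{"hand":0,"slide":[7,-40,-2],"yaw":-1.114},{"hand":0,"slide":[7,-45,-3],"yaw":-1.114},{"hand":0,"slide":[7,-45,-3],"yaw":-1.114}]' && python3 - <<'E'
from h import *
s=sense();print(s['time_s'],s['tcp_pos'],s['ee_rot'],s['joints'])
im=capture('wrist');cv2.imwrite('pics/w1.png',im)
import json;json.dump({k:np.array(s[k]).tolist() for k in('tcp_pos','ee_rot')},open('w1.json','w'))
E
```

```text
time_s: 1.35
tcp_pos: [0.4209, 0.249, 0.362]
ee_rot: [[-0.462, -0.887, -0.001], [-0.887, 0.462, -0.0], [0.0, 0.0, -1.0]]
wrist_force: [1.1, 0.5, 0.6]
gripper_width: 0.998
time_s: 2.6
tcp_pos: [0.4896, -0.2021, 0.3303]
ee_rot: [[-1.0, 0.022, -0.004], [0.022, 1.0, 0.001], [0.004, 0.001, -1.0]]
wrist_force: [0.2, 0.1, 0.3]
gripper_width: 1.0
2.6 [ 0.4896 -0.2021  0.3303] [[-0.9997  0.0223 -0.0039]
 [ 0.0223  0.9998  0.0006]
 [ 0.0039  0.0005 -1.    ]] [ -4.8833  11.3117  -9.147   -0.017  -69.767  -86.3867]
```

View pics/w1.png

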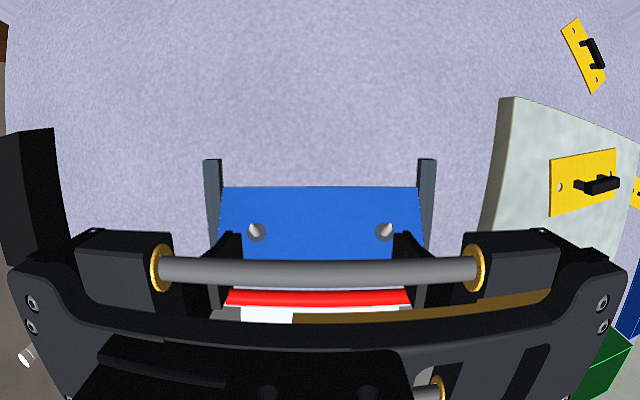

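```bash
python3 -m inch '[{"hand":0,"slide":[0,0.2,-4],"yaw":0},{"hand":0,"slide":[1.5,0.2,-7],"yaw":0},{"hand":0,"slide":[3.5,0.2,-7],"yaw":0},{"hand":0,"slide":[4.5,0.2,-7],"yaw":0},{"hand":0,"slide":[5.5,0.2,-6.6],"yaw":0},{"hand":0,"slide":[6.3,0.2,-5.5],"yaw":0},{"hand":0,"slide":[7.2,0.2,-4.5],"yaw":0},{"hand":0,"slide":[8.1,0.2,-3.5],"yaw":0},{"hand":0,"slide":[9,0.2,-2.5],"yaw":0},{"hand":0,"slide":[9.5,0.2,-2],"yaw":0}]'
python3 - <<'E'
from h import *
import json
s=json.load(open('w1.json'))
for p in((252,227),(387,226)):
    print(atz('wrist',p,.1329,s))
for q in([.5225,-.1303,.1329],[.52,-.2692,.1329],[.5385,-.13,.11],[.536,-.269,.11]):print(proj('wrist',q,s))
im=cv2.imread('pics/w1.png')
cv2.imwrite('pics/w1c.png',cv2.resize(im[180:310,210:430],None,fx=3.6,fy=3.6,interpolation=cv2.INTER_CUBIC))
cv2.imwrite('pics/top1.png',capture('top')[100:240,200:480].repeat(2,0).repeat(2,1))
E
```

```text
time_s: 3.9
tcp_pos: [0.5753, -0.1974, 0.3154]
ee_rot: [[-0.999, 0.018, -0.026], [0.018, 1.0, 0.001], [0.026, 0.001, -1.0]]
wrist_force: [-28.6, 6.0, 20.9]
gripper_width: 1.001
[ 0.5183 -0.2675  0.1329]
[ 0.5202 -0.1323  0.1329]
[388.8073 228.064 ]
[250.512  228.5684]
[383.7752 234.8705]
[256.1929 235.3602]
```

View pics/w1c.png

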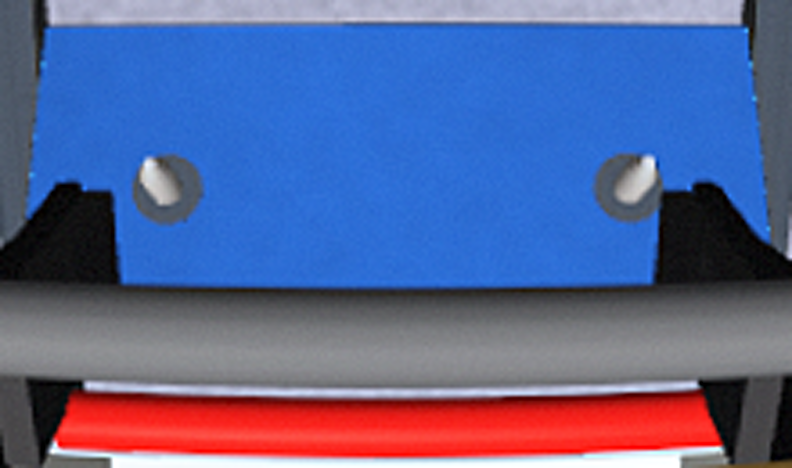

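Pin tips in the wrist picture are at about (251.0,224.1) and (390.2,223.5). I continue the push while rising with the bar.

```bash
python3 -m inch '[{"hand":0,"slide":[0,0,0.6],"yaw":0},{"hand":0,"slide":[0.5,0,1.0],"yaw":0},{"hand":0,"slide":[1.0,0,1.2],"yaw":0},{"hand":0,"slide":[1.2,0,1.2],"yaw":0},{"hand":0,"slide":[1.4,0,1.2],"yaw":0},{"hand":0,"slide":[1.4,0,1.2],"yaw":0}]'
python3 - <<'E'
from h import *
import json
s=json.load(open('w1.json'))
for p in((251,224.1),(390.2,223.5)): print(atz('wrist',p,.1329,s))
im=capture('scene')
cv2.imwrite('pics/s2.png',cv2.resize(im[140:300,130:300],None,fx=4,fy=3.75,interpolation=cv2.INTER_CUBIC))
E
```

```text
time_s: 4.7
tcp_pos: [0.5934, -0.1984, 0.3282]
ee_rot: [[-1.0, 0.018, -0.013], [0.018, 1.0, -0.002], [0.013, -0.002, -1.0]]
wrist_force: [-17.5, 1.7, 14.3]
gripper_width: 1.0
[ 0.5153 -0.2683  0.1329]
[ 0.5177 -0.1291  0.1329]
```

View pics/s2.png

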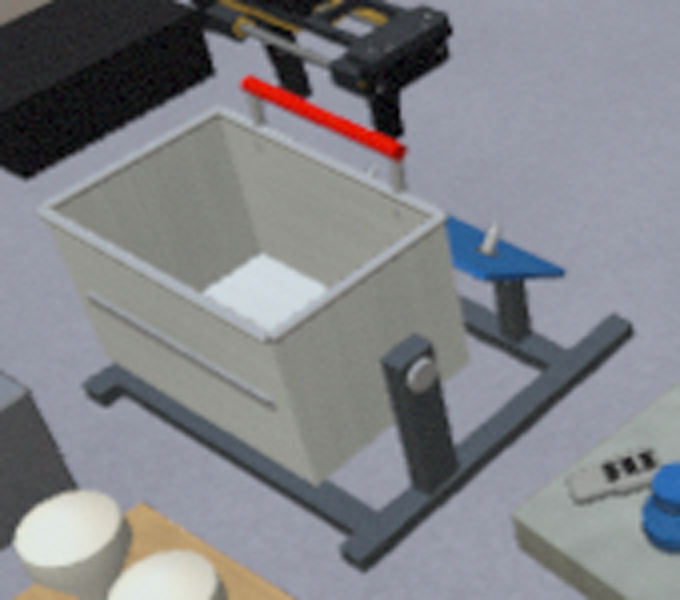

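```bash
python3 - <<'E'
from h import *
o,d=ray('scene',(130+403/4-.4,140+153/3.75-.4));p=o+d*(-.120-o[1])/d[1];print(p)
o,d=ray('scene',(130+246/4-.4,140+84/3.75-.4));p=o+d*(-.281-o[1])/d[1];print(p)
E
python3 -m inch '[{"hand":0,"slide":[0.2,0,0],"yaw":0},{"hand":0,"slide":[0.4,0,0],"yaw":0},{"hand":0,"slide":[0.4,0,0],"yaw":0}]'
python3 -m inch '[{"hand":0,"slide":[0.2,0,0],"yaw":0},{"hand":0,"slide":[0.4,0,0],"yaw":0},{"hand":0,"slide":[0.4,0,0],"yaw":0}]'
```

```text
[ 0.6096 -0.12    0.2682]
[ 0.6102 -0.281   0.2694]
time_s: 5.12
tcp_pos: [0.5942, -0.1985, 0.3283]
ee_rot: [[-1.0, 0.018, -0.022], [0.018, 1.0, -0.001], [0.022, -0.002, -1.0]]
wrist_force: [-25.8, 3.0, 18.1]
gripper_width: 0.995
time_s: 5.5
tcp_pos: [0.5949, -0.1985, 0.3283]
ee_rot: [[-0.999, 0.019, -0.032], [0.019, 1.0, -0.001], [0.032, -0.001, -1.0]]
wrist_force: [-35.4, 3.4, 20.4]
gripper_width: 1.007
```

The bar is at (0.610, z 0.269), exactly the upright position, and force rises without motion, so it is at the stop. I back off and re-measure the pins.

```bash
python3 -m inch '[{"hand":0,"slide":[-2.5,0,0],"yaw":0},{"hand":0,"slide":[-8,0,0],"yaw":0},{"hand":0,"slide":[-13,0,-3],"yaw":0},{"hand":0,"slide":[-16,0,-6],"yaw":0},{"hand":0,"slide":[-16,0,-6],"yaw":0},{"hand":0,"slide":[-16,0,-6],"yaw":0}]'
python3 - <<'E'
from h import *
import json
s=sense();im=capture('wrist');cv2.imwrite('pics/w2.png',im)
json.dump({k:np.array(s[k]).tolist() for k in('tcp_pos','ee_rot')},open('w2.json','w'))
a=proj('wrist',[.518,-.1297,.1329],s);b=proj('wrist',[.516,-.269,.1329],s);print(a,b)
o=[cv2.resize(im[int(p[1])-35:int(p[1])+35,int(p[0])-45:int(p[0])+45],None,fx=4,fy=4,interpolation=cv2.INTER_CUBIC) for p in(b,a)]
cv2.imwrite('pics/w2c.png',np.hstack(o))
E
```

```text
time_s: 6.25
tcp_pos: [0.4487, -0.1977, 0.2658]
ee_rot: [[-1.0, 0.016, 0.003], [0.016, 1.0, -0.001], [-0.003, -0.001, -1.0]]
wrist_force: [0.8, 0.6, 0.7]
gripper_width: 0.997
[397.2785 292.0123] [235.1787 291.978 ]
```

View pics/w2c.png

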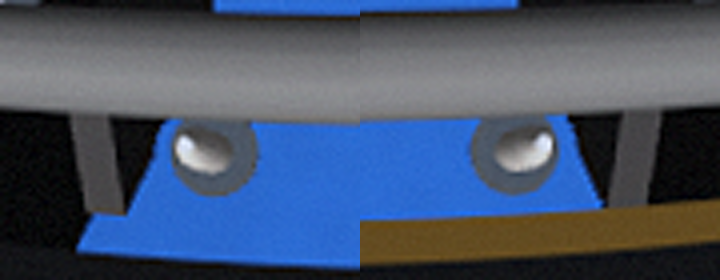

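Both tips land within 0.5 px of the prediction, so the pin mid is (0.517,-0.199,0.133). Now to the plate.

```bash
python3 -m inch '[{"hand":0,"slide":[0,5.5,1],"yaw":0},{"hand":0,"slide":[0,11,1],"yaw":0.05},{"hand":0,"slide":[0,16.5,1],"yaw":0.1},{"hand":0,"slide":[0,22,1],"yaw":0.172},{"hand":0,"slide":[0,27.5,1],"yaw":0.172},{"hand":0,"slide":[0,33,1],"yaw":0.172},{"hand":0,"slide":[0,38.5,0],"yaw":0.172},{"hand":0,"slide":[0,43.9,0],"yaw":0.172},{"hand":0,"slide":[0,43.9,0],"yaw":0.172},{"hand":0,"slide":[0,43.9,0],"yaw":0.172}]'
python3 - <<'E'
from h import *
import json
s=sense();im=capture('wrist');cv2.imwrite('pics/w3.png',im)
json.dump({k:np.array(s[k]).tolist() for k in('tcp_pos','ee_rot')},open('w3.json','w'))
print(s['tcp_pos'],s['ee_rot'][0],proj('wrist',[.5007,.1717,.056],s),proj('wrist',[.479,.3101,.056],s))
cv2.imwrite('pics/w3c.png',cv2.resize(im[150:330,200:440],None,fx=3,fy=3,interpolation=cv2.INTER_CUBIC))
E
```

```text
time_s: 7.55
tcp_pos: [0.4478, 0.2421, 0.2646]
ee_rot: [[-0.988, -0.155, 0.0], [-0.155, 0.988, 0.0], [-0.0, 0.0, -1.0]]
wrist_force: [-0.6, -0.3, -0.5]
gripper_width: 0.996
[0.4478 0.2421 0.2646] [-0.9879 -0.155   0.0004] [242.6222 232.4447] [376.2438 232.7919]
```

View pics/w3c.png

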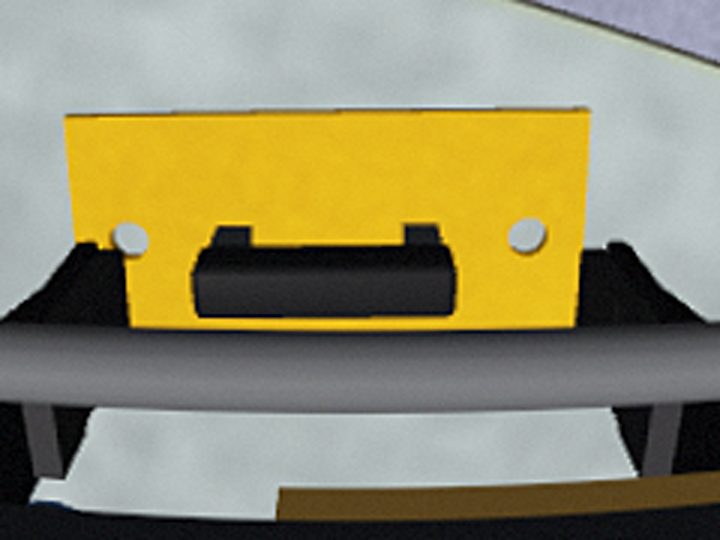

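Holes at crop (130,239) and (527,235). The view shows a handle bar between them with the ends clear.

```bash
python3 - <<'E'
from h import *
import json
s=json.load(open('w3.json'))
f=lambda u,v:(200+u/3-.33,150+v/3-.33)
a=atz('wrist',f(130,239),.056,s);b=atz('wrist',f(527,235),.056,s);print(a,b,np.linalg.norm(a-b))
c=(a+b)/2;d=b-a;print('c',c,'yaw deg',np.degrees(np.arctan2(-d[0],d[1])))
for p in((200,250),(450,248)):print('bartop front edge',atz('wrist',f(*p),.103,s))
s=sense();print((c-s['tcp_pos'])*100)
E
```

```text
[0.4971 0.1718 0.056 ] [0.4739 0.308  0.056 ] 0.13812024011958818
c [0.4855 0.2399 0.056 ] yaw deg 9.674489409927162
bartop front edge [0.4781 0.2023 0.103 ]
bartop front edge [0.466  0.2742 0.103 ]
[  3.778   -0.143  -20.8576]
```

```bash
python3 -m inch '[{"hand":0,"slide":[3.9,-0.17,0],"yaw":0.007},{"hand":0,"slide":[3.9,-0.17,-4],"yaw":0.007},{"hand":0,"slide":[3.9,-0.17,-8],"yaw":0.007},{"hand":0,"slide":[3.9,-0.17,-8.5],"yaw":0.007},{"hand":0,"slide":[3.9,-0.17,-9],"yaw":0.007},{"hand":0,"slide":[3.9,-0.17,-9.4],"yaw":0.007},{"hand":0,"slide":[3.9,-0.17,-9.4],"yaw":0.007}]'
```

```text
time_s: 8.48
tcp_pos: [0.4867, 0.2399, 0.1711]
ee_rot: [[-0.987, -0.161, 0.001], [-0.161, 0.987, 0.001], [-0.001, 0.001, -1.0]]
wrist_force: [0.2, 0.2, -0.7]
gripper_width: 0.997
```

```bash
python3 -m inch '[{"hand":0,"slide":[0,0,-0.3],"yaw":0},{"hand":0,"slide":[0,0,-0.6],"yaw":0},{"hand":0,"slide":[0,0,-0.6],"yaw":0}]'; python3 - <<'E'
from h import *
im=capture('wrist');cv2.imwrite('pics/w4.png',im)
E
```

```text
time_s: 8.85
tcp_pos: [0.4863, 0.2396, 0.164]
ee_rot: [[-0.987, -0.161, -0.0], [-0.161, 0.987, -0.0], [0.001, -0.0, -1.0]]
wrist_force: [-0.3, -0.5, -0.9]
gripper_width: 0.996
```

View pics/w4.png

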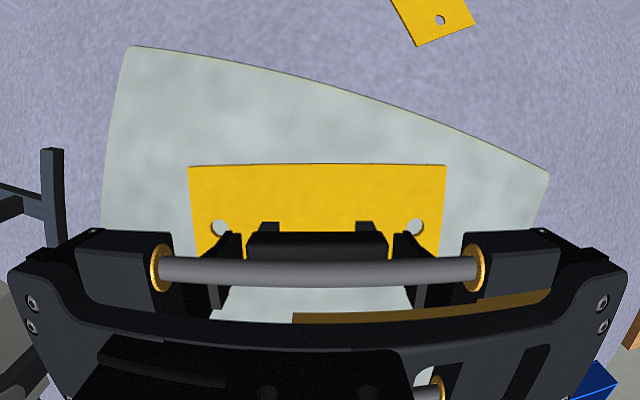

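The bar sits between the fingers, and both holes are visible at (219,228) and (414,228). I lower and grip.

```bash
python3 -m inch '[{"hand":0,"slide":[0,0,-1.0],"yaw":0},{"hand":0,"slide":[0,0,-2.0],"yaw":0},{"hand":0,"slide":[0,0,-2.0],"yaw":0},{"hand":1,"slide":[0,0,-2.0],"yaw":0},{"hand":1,"slide":[0,0,-2.0],"yaw":0},{"hand":1,"slide":[0,0,-2.0],"yaw":0},{"hand":1,"slide":[0,0,-2.0],"yaw":0}]'; python3 -m inch '[{"hand":1,"slide":[0,0,1],"yaw":0},{"hand":1,"slide":[0,0,2],"yaw":0},{"hand":1,"slide":[0,0,3],"yaw":0},{"hand":1,"slide":[0,0,3],"yaw":0}]';python3 - <<'E'
from h import *
import json
s=sense();print(s['tcp_pos'],s['moment'],s['joints'])
im=capture('wrist');cv2.imwrite('pics/w5.png',im)
json.dump({k:np.array(s[k]).tolist() for k in('tcp_pos','ee_rot')},open('w5.json','w'))
E
```

```text
time_s: 9.78
tcp_pos: [0.4865, 0.2397, 0.1443]
ee_rot: [[-0.987, -0.161, 0.0], [-0.161, 0.987, 0.0], [-0.0, 0.0, -1.0]]
wrist_force: [1.0, 1.1, -1.0]
gripper_width: 0.915
time_s: 10.28
tcp_pos: [0.4869, 0.24, 0.1755]
ee_rot: [[-0.987, -0.161, 0.002], [-0.161, 0.987, 0.002], [-0.002, 0.001, -1.0]]
wrist_force: [0.3, 0.3, -4.1]
gripper_width: 0.914
[0.4869 0.24   0.1755] [ 0.1058 -0.1513 -0.0331] [  43.367    20.7101  -20.2889    0.0043  -48.846  -124.0962]
```

```bash
python3 - <<'E'
from h import *
for n in('w4','w5'):
    im=cv2.imread(f'pics/{n}.png').astype(int)[150:260,150:480]
    y=((im[...,2]>150)&(im[...,0]<90)&(im[...,1]>100)).astype(np.uint8)
    v,u=np.nonzero(y);print(n,u.min()+150,u.max()+150,v.min()+150)
    # hole-like gray spots inside plate rows
    for r in range(214,244,2):
        row=y[r-150];idx=np.nonzero(row)[0];
        if len(idx):
            g=np.nonzero(np.diff(idx)>1)[0];print(r,idx[0]+150,[(idx[i]+151,idx[i+1]+149) for i in g],idx[-1]+150)
E
```

```text
w4 151 479 164
214 192 [] 441
216 192 [] 441
218 193 [(np.int64(413), np.int64(419))] 441
220 193 [(np.int64(214), np.int64(222)), (np.int64(410), np.int64(420))] 441
222 193 [(np.int64(212), np.int64(225)), (np.int64(262), np.int64(279)), (np.int64(355), np.int64(372)), (np.int64(408), np.int64(422))] 441
224 193 [(np.int64(211), np.int64(226)), (np.int64(260), np.int64(279)), (np.int64(355), np.int64(373)), (np.int64(407), np.int64(423))] 440
226 194 [(np.int64(211), np.int64(228)), (np.int64(259), np.int64(279)), (np.int64(355), np.int64(374)), (np.int64(406), np.int64(423))] 440
228 194 [(np.int64(211), np.int64(228)), (np.int64(258), np.int64(279)), (np.int64(355), np.int64(375)), (np.int64(406), np.int64(423))] 440
230 194 [(np.int64(211), np.int64(230)), (np.int64(257), np.int64(279)), (np.int64(355), np.int64(377)), (np.int64(404), np.int64(422))] 440
232 194 [(np.int64(212), np.int64(232)), (np.int64(253), np.int64(381)), (np.int64(402), np.int64(421))] 440
234 195 [(np.int64(214), np.int64(241)), (np.int64(251), np.int64(382)), (np.int64(393), np.int64(419))] 439
236 195 [(
[... 1325 characters left out ...]
, np.int64(380)), (np.int64(387), np.int64(406)), (np.int64(414), np.int64(433))] 451
238 183 [(np.int64(201), np.int64(220)), (np.int64(226), np.int64(247)), (np.int64(253), np.int64(275)), (np.int64(359), np.int64(381)), (np.int64(387), np.int64(407)), (np.int64(414), np.int64(432))] 450
240 184 [(np.int64(202), np.int64(220)), (np.int64(225), np.int64(247)), (np.int64(252), np.int64(275)), (np.int64(359), np.int64(382)), (np.int64(387), np.int64(410)), (np.int64(414), np.int64(431))] 450
242 184 [(np.int64(204), np.int64(220)), (np.int64(223), np.int64(247)), (np.int64(251), np.int64(275)), (np.int64(359), np.int64(384)), (np.int64(387), np.int64(411)), (np.int64(415), np.int64(430))] 450
```

Lifted (4 N). I work out the holes in the tool frame and the approach over the pins.

```bash
python3 - <<'E'
from h import *
import json
s=json.load(open('w5.json'));R=np.array(s['ee_rot']);t=np.array(s['tcp_pos'])
H=[]
for p in((210.5,237),(423.5,237)):
    q=atz('wrist',p,t[2]-.0883,s);H.append(q);print(q,(R.T@(q-t))*1000)
hm=sum(H)/2;off=R.T@(hm-t);print('hole mid in tool mm',off*1000)
# also far (-x) plate edge at v=168 -> tool x should be +45
q=atz('wrist',(317,168),t[2]-.0883,s);print('near edge',(R.T@(q-t))*1000)
w2=json.load(open('w2.json'));a=atz('wrist',(396.9,292.4),.1329,w2);b=atz('wrist',(235.6,292.1),.1329,w2)
w1=json.load(open('w1.json'));a1=atz('wrist',(390.2,223.5),.1329,w1);b1=atz('wrist',(251,224.1),.1329,w1)
print(a,b,a1,b1,'yaw',[np.degrees(np.arctan2(-(l-r)[0],(l-r)[1])) for l,r in((a,b),(a1,b1))])
tip=(a+b+a1+b1)/4;print('tip mid',tip)
E
```

```text
[0.4974 0.1726 0.0872] [  0.6465 -68.4001  88.1983]
[0.4752 0.3085 0.0872] [ 0.7182 69.2785 88.4005]
hole mid in tool mm [ 0.6824  0.4392 88.2994]
near edge [44.6282  0.3605 88.1994]
[ 0.5184 -0.1298  0.1329] [ 0.5162 -0.2685  0.1329] [ 0.5177 -0.1289  0.1329] [ 0.5153 -0.2681  0.1329] yaw [np.float64(-0.9364105372593088), np.float64(-0.9952804997420884)]
tip mid [ 0.5169 -0.1988  0.1329]
```

```bash
python3 -m inch '[{"hand":1,"slide":[0,0,4],"yaw":0},{"hand":1,"slide":[0,-4,8],"yaw":0},{"hand":1,"slide":[0,-9.5,8],"yaw":-0.04},{"hand":1,"slide":[0,-15,8],"yaw":-0.08},{"hand":1,"slide":[0,-20.5,8],"yaw":-0.12},{"hand":1,"slide":[0,-26,8],"yaw":-0.16},{"hand":1,"slide":[1,-31.5,8],"yaw":-0.179},{"hand":1,"slide":[2,-37,8],"yaw":-0.179},{"hand":1,"slide":[3.1,-42,7.5],"yaw":-0.179},{"hand":1,"slide":[3.1,-43.9,6.2],"yaw":-0.179}]'; python3 -m inch '[{"hand":1,"slide":[0,0,0],"yaw":0},{"hand":1,"slide":[0,0,0],"yaw":0}]'; python3 - <<'E'
from h import *
import json
s=sense();im=capture('wrist');cv2.imwrite('pics/w6.png',im)
json.dump({k:np.array(s[k]).tolist() for k in('tcp_pos','ee_rot')},open('w6.json','w'))
print(s['tcp_pos'],np.degrees(np.arctan2(s['ee_rot'][1][0],s['ee_rot'][0][0])))
R=np.array(s['ee_rot']);print('hole mid',s['tcp_pos']+R@[.0007,.0004,.0943])
o=[cv2.resize(im[215:265,a:a+60],None,fx=6,fy=6,interpolation=cv2.INTER_CUBIC) for a in(180,394)]
cv2.imwrite('pics/w6c.png',np.hstack(o))
E
```

```text
time_s: 11.58
tcp_pos: [0.5178, -0.2018, 0.2357]
ee_rot: [[-1.0, 0.02, 0.001], [0.02, 1.0, -0.0], [-0.001, -0.0, -1.0]]
wrist_force: [-0.3, 1.0, -4.5]
gripper_width: 0.913
time_s: 11.82
tcp_pos: [0.5172, -0.1986, 0.2359]
ee_rot: [[-1.0, 0.017, -0.001], [0.017, 1.0, 0.0], [0.001, 0.0, -1.0]]
wrist_force: [0.7, 0.4, -4.0]
gripper_width: 0.918
[ 0.5172 -0.1986  0.2359] 179.05457020589375
hole mid [ 0.5164 -0.1981  0.1416]
```

View pics/w6c.png

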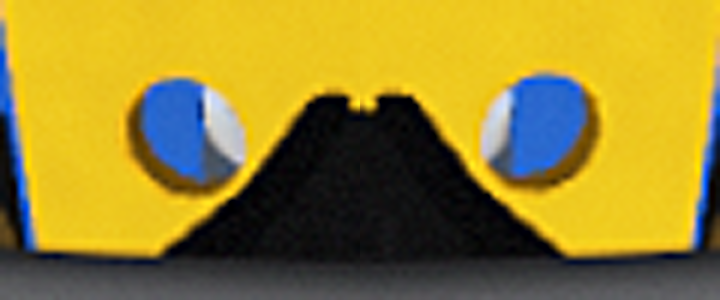

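Both pins show through the holes, mirror-symmetric, at left crop (225,125) and right crop (497,130). Aligned within about 1 mm, so I lower.

```bash
python3 -m inch '[{"hand":1,"slide":[0.05,-0.06,-0.5],"yaw":0},{"hand":1,"slide":[0.1,-0.06,-1.0],"yaw":0},{"hand":1,"slide":[0.1,-0.06,-1.0],"yaw":0}]'; python3 -m inch '[{"hand":1,"slide":[-0.1,0,-0.2],"yaw":0},{"hand":1,"slide":[-0.2,0,-0.4],"yaw":0},{"hand":1,"slide":[-0.3,0,-0.6],"yaw":0},{"hand":1,"slide":[-0.3,0,-0.6],"yaw":0}]'; python3 - <<'E'
from h import *
s=sense();print(s['tcp_pos'],s['moment'])
E
```

```text
time_s: 12.25
tcp_pos: [0.5183, -0.1995, 0.2258]
ee_rot: [[-1.0, 0.017, -0.001], [0.017, 1.0, 0.0], [0.001, 0.0, -1.0]]
wrist_force: [0.4, -0.7, -4.7]
gripper_width: 0.917
time_s: 12.75
tcp_pos: [0.5159, -0.1998, 0.2221]
ee_rot: [[-1.0, 0.017, 0.003], [0.017, 1.0, -0.0], [-0.003, -0.0, -1.0]]
wrist_force: [-2.5, 2.9, 5.5]
gripper_width: 0.917
[ 0.5159 -0.1998  0.2221] [ 1.2283  0.3925 -0.0337]
```

```bash
python3 -m inch '[{"hand":1,"slide":[-0.08,0.03,-0.25],"yaw":0},{"hand":1,"slide":[-0.16,0.05,-0.5],"yaw":0},{"hand":1,"slide":[-0.25,0.05,-0.8],"yaw":0},{"hand":1,"slide":[-0.25,0.05,-0.8],"yaw":0}]'; python3 - <<'E'
from h import *
s=sense();print(s['moment'])
im=capture('wrist');cv2.imwrite('pics/w7.png',im)
y=((im[...,2]>150)&(im[...,0]<90)&(im[...,1]>100))
for u in(260,317,380):
    v=np.nonzero(y[120:260,u])[0]+120;print(u,v.min(),v.max())
E
```

```text
time_s: 13.25
tcp_pos: [0.5139, -0.1999, 0.2156]
ee_rot: [[-1.0, 0.016, 0.005], [0.016, 1.0, -0.002], [-0.005, -0.002, -1.0]]
wrist_force: [-4.2, 2.1, 11.0]
gripper_width: 0.918
[ 0.7358  0.5961 -0.0291]
260 178 239
317 178 244
380 179 242
```

```bash
cat > tilt.py <<'E'
from h import *
s=sense();im=capture('wrist');y=((im[...,2]>150)&(im[...,0]<90)&(im[...,1]>100))
v=np.median([np.nonzero(y[120:260,u])[0].min()+120 for u in(270,317,360)])
R=np.array(s['ee_rot'])
for f in range(0,40,5):
    c,n=np.cos(np.radians(f)),np.sin(np.radians(f))
    q=s['tcp_pos']+R@np.array([.0005+.045*c-.036*n,0,.0523+.036*c+.045*n]);print(f,round(proj('wrist',q,s)[1],1),end='; ')
print('edge row',v,'moment',s['moment'])
E
python3 -m inch '[{"hand":1,"slide":[-0.08,0.0,-0.3],"yaw":0},{"hand":1,"slide":[-0.16,0.0,-0.6],"yaw":0},{"hand":1,"slide":[-0.2,0.0,-0.8],"yaw":0},{"hand":1,"slide":[-0.2,0,-0.8],"yaw":0}]'; python3 tilt.py
```

```text
time_s: 13.8
tcp_pos: [0.5116, -0.1998, 0.206]
ee_rot: [[-1.0, 0.017, 0.003], [0.017, 1.0, -0.001], [-0.003, -0.001, -1.0]]
wrist_force: [-2.1, 2.0, 5.0]
gripper_width: 0.916
0 166.6; 5 171.1; 10 176.1; 15 181.4; 20 187.0; 25 192.8; 30 199.0; 35 205.3; edge row 190.0 moment [ 0.4834  0.1884 -0.019 ]
```

```bash
python3 -m inch '[{"hand":1,"slide":[-0.06,0.0,-0.3],"yaw":0},{"hand":1,"slide":[-0.12,0.0,-0.6],"yaw":0},{"hand":1,"slide":[-0.18,0.0,-0.9],"yaw":0},{"hand":1,"slide":[-0.2,0,-1.0],"yaw":0},{"hand":1,"slide":[-0.2,0,-1.0],"yaw":0}]'; python3 tilt.py
```

```text
time_s: 14.48
tcp_pos: [0.5101, -0.1997, 0.1952]
ee_rot: [[-1.0, 0.017, 0.003], [0.017, 1.0, -0.001], [-0.003, -0.001, -1.0]]
wrist_force: [0.7, 1.6, 5.6]
gripper_width: 0.915
0 166.6; 5 171.1; 10 176.1; 15 181.4; 20 187.0; 25 192.8; 30 199.0; 35 205.3; edge row 202.0 moment [ 0.34   -0.593  -0.0662]
```

```bash
python3 -m inch '[{"hand":1,"slide":[0,0.0,-0.2],"yaw":0},{"hand":1,"slide":[0,0.0,-0.4],"yaw":0},{"hand":1,"slide":[0,0,-0.4],"yaw":0}]'; python3 tilt.py;  python3 -m inch '[{"hand":1,"slide":[0,0.0,-0.2],"yaw":0},{"hand":1,"slide":[0,0.0,-0.3],"yaw":0},{"hand":1,"slide":[0,0,-0.3],"yaw":0}]'; python3 tilt.py
```

```text
time_s: 14.9
tcp_pos: [0.5099, -0.1996, 0.1938]
ee_rot: [[-1.0, 0.016, 0.004], [0.016, 1.0, -0.001], [-0.004, -0.001, -1.0]]
wrist_force: [-4.5, 3.6, 19.2]
gripper_width: 0.915
0 166.6; 5 171.1; 10 176.1; 15 181.4; 20 187.0; 25 192.8; 30 199.0; 35 205.3; edge row 204.0 moment [ 1.5723  0.8492 -0.1616]
time_s: 15.32
tcp_pos: [0.5099, -0.1996, 0.1937]
ee_rot: [[-1.0, 0.016, 0.005], [0.016, 1.0, -0.002], [-0.005, -0.002, -1.0]]
wrist_force: [-10.1, 8.0, 34.2]
gripper_width: 0.916
0 166.6; 5 171.1; 10 176.1; 15 181.4; 20 187.0; 25 192.8; 30 199.0; 35 205.3; edge row 204.0 moment [ 2.7222  2.4107 -0.2952]
```

Hard stop at about 34–35° tilt, so it is flush. I relieve the pressure, release and retreat.

```bash
python3 -m inch '[{"hand":1,"slide":[0,0,0.6],"yaw":0},{"hand":0,"slide":[0,0,0.6],"yaw":0},{"hand":0,"slide":[0,0,0.6],"yaw":0},{"hand":0,"slide":[0,0,0.6],"yaw":0},{"hand":0,"slide":[0,0,1.2],"yaw":0},{"hand":0,"slide":[0,0,2.5],"yaw":0}]'; python3 -m inch '[{"hand":0,"slide":[0,0,3],"yaw":0},{"hand":0,"slide":[-2,0,8],"yaw":0},{"hand":0,"slide":[-8,0,8],"yaw":0},{"hand":0,"slide":[-10,0,6],"yaw":0},{"hand":0,"slide":[-10,0,6],"yaw":0},{"hand":0,"slide":[-10,0,6],"yaw":0}]'; python3 - <<'E'
from h import *
a=cv2.resize(capture('scene')[140:300,130:300],None,fx=2.35,fy=2.35,interpolation=cv2.INTER_CUBIC)
im=capture('wrist');s=sense();cv2.imwrite('pics/w8.png',im)
sd=np.array([.533,-.1988,.110]);t=np.radians(35)
ya=np.array([np.sin(np.radians(.97)),np.cos(np.radians(.97)),0]);h=np.cross(ya,[0,0,1.]);
X=h*np.cos(t)+np.array([0,0,np.sin(t)]);Z=-h*np.sin(t)+np.array([0,0,np.cos(t)])
for p in((0,.07,.028),(0,-.07,.028),(-.045,.09,.006),(-.045,-.09,.006),(-.009,.04,.053),(-.009,-.04,.053),(.009,.04,.053),(.009,-.04,.053)):
    q=proj('wrist',sd+p[0]*X+p[1]*ya+p[2]*Z,s);print(p,q)
    cv2.circle(im,(int(round(q[0])),int(round(q[1]))),1,(255,0,255),-1)
b=cv2.resize(im[150:330,200:440],None,fx=2.4,fy=2.4,interpolation=cv2.INTER_NEAREST)
a=cv2.copyMakeBorder(a,0,600-a.shape[0],0,0,cv2.BORDER_CONSTANT)[:600,:400]
b=b[:,:400*2];out=np.zeros((600,800,3),np.uint8);out[:376,:min(399,a.shape[1])]=a[:376,:399]
b=cv2.resize(b,(400,300));out[:300,400:]=b
tp=cv2.resize(capture('top')[130:225,220:460],None,fx=2.3,fy=2.3);out[380:380+tp.shape[0],:tp.shape[1]]=tp
out[300:600,552:800]=cv2.resize(im[215:275,205:255],(248,298)).repeat(1,0)[:300] if 0 else out[300:600,552:800]
cv2.imwrite('pics/fin.png',out)
E
```

```text
time_s: 16.12
tcp_pos: [0.5087, -0.1995, 0.2123]
ee_rot: [[-1.0, 0.017, -0.002], [0.017, 1.0, 0.0], [0.002, 0.0, -1.0]]
wrist_force: [0.1, -0.4, -0.2]
gripper_width: 0.999
time_s: 16.88
tcp_pos: [0.4103, -0.1997, 0.2735]
ee_rot: [[-1.0, 0.017, 0.002], [0.017, 1.0, -0.001], [-0.002, -0.001, -1.0]]
wrist_force: [0.9, 0.3, 0.5]
gripper_width: 1.001
(0, 0.07, 0.028) [394.4591 322.3322]
(0, -0.07, 0.028) [244.825  322.4496]
(-0.045, 0.09, 0.006) [406.4841 277.316 ]
(-0.045, -0.09, 0.006) [232.3525 277.2903]
(-0.009, 0.04, 0.053) [367.1768 314.7424]
(-0.009, -0.04, 0.053) [272.8246 314.8262]
(0.009, 0.04, 0.053) [367.4236 335.4252]
(0.009, -0.04, 0.053) [272.5491 335.548 ]
```

View pics/fin.png

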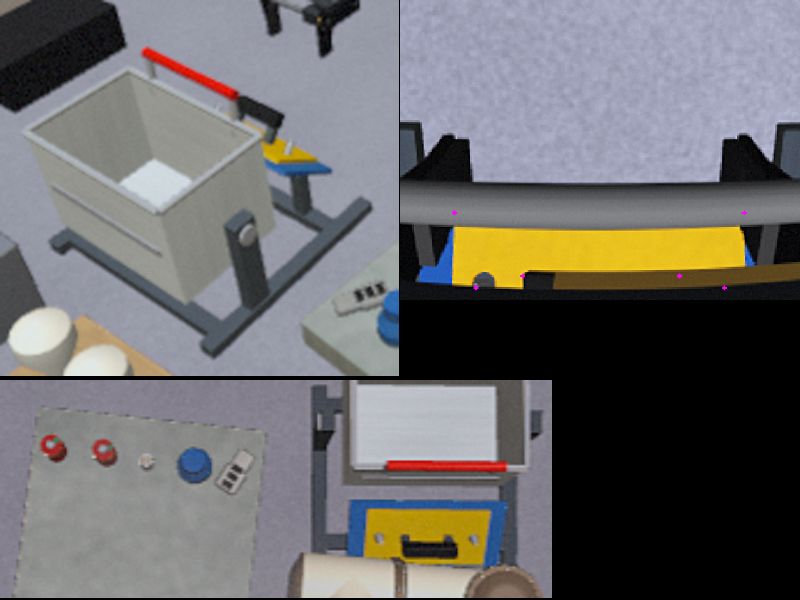

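Final view: the bin is upright, with its bar at the same pixels as when it was against the stop. Both pins poke through the plate's holes (top view crop (379,538) and (473,538)), the plate is flush on the blue face, and the ledge items are in place. The gripper is clear.

```bash
python3 -c "
from station import *
print(finish_job(), sense()['time_s'])"
```

```text
the job is handed in; nothing more can be done
the job is handed in; nothing more can be done
```

The bin is back upright, and the large yellow plate is hung on both pins and let go. The job was handed in at about 17 s of the 64 s allowed; no verdict is reported.

**Bin:** I pushed the red bar back with the open fingers until it met the stop. The bar then measured x 0.610, z 0.269, against an expected z of 0.270 when upright. It had not moved in the final picture.

**Plate:** I gripped the bar by its ends so the plate could pivot, then lowered it onto the pins. It tilted against the face to about 34–35°, then hit a hard stop (34 N with no further motion). After release, the final picture shows both pins through the holes, the plate flush on the face and the gripper clear at about zero force. I checked flushness and centring only by that picture, the tilt estimate and the hard stop, not by a separate measurement of the bar centre.

**Ledge items:** All five looked in place and undisturbed, judged by eye from the top picture.

**Disagreements:** The cameras differed by 4–9 mm on the pins' x position. I used the wrist camera for both pins and holes so its offset cancelled. The seated height came out about 3 mm lower than computed, within the calibration and grip uncertainty.

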